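# Pop out the label-roll tray and trap it

## Task

Press the orange key of the label-roll dock down with a fingertip so that the spring tray pops out, then trap the gliding tray with a finger (the gripper's other finger is well placed for it) once its tall front wall has passed the green line and before it reaches the red line. Finish while still holding the tray back there with the finger: it keeps pushing and glides on if let go. Only touch and block, do not pinch or lift anything; the blue roll stays lying in its tray and the things round the dock stay where they are.

Things in the scene. Friction and masses are not known exactly. Their poses are not given: they have to be found in the camera images.
- dock: Fixed grey dock on the worktop. Origin: on the worktop under the closed tray's centre; -x is the way the tray slides out, +y the key's side, z up. Base plate 6 mm thick, x -170 to 65, y -44 to 80 mm. Rails along x at y = +-37 mm, tops 15 mm up, ending at x = -167 mm. Housing behind the tray (x 36 to 62 mm, 50 mm high). Lines across base and rails: green at x = -55 mm, red at x = -135 mm.
- key_top (a point): Centre of the top of the orange key (32 mm along the dock's x, 22 mm along its y), at x = 0, y = +62 mm in the dock's frame, 38 mm above the worktop at rest; it moves down with the key. The guide walls round it are 22 mm high.
- key (a joint): Press of the orange key in m, straight down: 0 at rest, 0.008 fully down. Spring return, 1 N to start, 5 N at the bottom. From 0.006 on it frees the tray; once the tray has moved about 2 mm the key may come up again and the tray still glides on.
- tray_front (a point): Centre of the front wall's outer face (blue panel) of the white tray, 38 mm above the worktop, at x = -35, y = 0 mm in the dock's frame when shut; moves with the tray. This wall is 64 mm wide, 4 mm thick, from 8 to 58 mm above the worktop; the other walls end at 28 mm; the tray is 68 mm long. The lane before it, between the rails, is open.
- tray (a joint): How far the tray has slid out to the dock's -x, in m: 0 shut and latched, front wall at the green line at 0.020, at the red line at 0.100, end 0.125. Freed, it glides by itself, about 25 mm/s at first, 10 mm/s near the red line, reached about 6 s after it is freed. Its spring pushes with 1.9 N at 0 and 0.7 N at 0.100, so a finger standing in its way stops it.
- roll_center (a point): Centre of the blue label roll, 53 mm across, 40 mm high, lying loose on its flat side in the tray (its top 51 mm above the worktop).
- timer_center (a point): Centre of the white kitchen timer, 70 x 70 x 20 mm, loose, on the key's side ahead of the dock. To be left alone.
- dip_center (a point): Centre of the white deli tub with lid, 79 mm across, 50 mm high, loose, on the side away from the key. To be left alone.
- white_roll_center (a point): Centre of the white label roll, 61 mm across, 40 mm high, loose, behind the dock. To be left alone.
- bow_handle (a point): Obstacle: black handle (71 mm long, 25 mm thick, highest end 0.24 m above the worktop) of the raised bow of the cheese cutter, fixed. The bow runs back from it to the far edge of the white cutter board, 0.32 m wide, which lies to the left of the dock. Pass in front of it or above it.
Things that resemble listed ones, but are neither listed nor needed, are in the scene too. What is shaped like the part that bears roll_center but brown is not meant.

How it is judged:
By the outcome, as a careful person would: the job done as asked, in the order asked, and still so for the second after the job is handed in, while the arm keeps its last pose, push and grip.
It also fails if it takes over 35 s, if anything falls off the work surface, if the arm or the gripper's body presses on something with over 40 N, if the wrist force passes 120 N, or if a joint passes its speed limit or range.

## Robot

A 7-joint arm with a two-finger parallel gripper is mounted at the origin on a cart in front of the work surface, level with it; the furniture and walls round the work are solid. World frame = base frame: x ahead of the robot, y to its left, z up, the work surface at z = 0. Lengths are in m, angles in rad, forces in N, time in s.
With the tool pointing down it reaches from about 0.425 to 0.875 m from the base axis. Payload 4.7 kg.
Tool frame: the origin (TCP) lies midway between the tips of the shut fingers; the grasp point (between the pads) lies 19 mm behind it; z points along the fingers, y is the direction in which the jaws open and shut (so a half turn about z gives the same grasp; the last joint's range is limited). The gripper opens to 87 mm and grips with 3 to 60 N. Pads are 19 mm wide; open, the fingers measure 117 mm over their backs; the gripper's body (75 mm by 190 mm) begins 51 mm behind the grasp point.
Start: joints at [-1.183, 0.321, -0.07, 1.45, 0.023, 1.371, -0.057], TCP at [0.237, 0.605, 0.223] pointing down, gripper open.
Joint ranges: [-2.86, 2.86], [-0.3, 2.09], [-1.38, 1.24], [0.06, 2.45], [-1.56, 4.7], [0.09, 2.05], [-2.69, 2.69]. Speed limits (rad/s): [2.57, 2.57, 3.14, 3.14, 3.14, 3.14, 3.14].

## Interface

Orientations are given as a rotation vector (axis times angle).
In Python, from bench import * gives the robot as it stands. The module is installed in compiled form; this text tells all that it offers.
- The arm moves only by the tool play_rows, never from a script. Its argument "series" is one flat list of numbers, 7 for each row, row after row: the opening in per cent of the stroke, from 0 (shut) to 100 (fully open), then the shift along the tool's x, y, z in m, then the turn, a rotation vector about the tool's x, y, z in degrees. In form: [fingers, tx, ty, tz, rx, ry, rz, fingers, tx, ty, tz, rx, ry, rz, ...]. A call has 1 to 10 rows; each row is the pose to reach, as a shift and turn from the pose commanded when the call began, along the tool's axes at that moment; what a row does not reach only later rows make up. A row lasts 1/12 s, in which the tool goes at most 41.7 mm and 7.16 degrees, less where a joint would pass 70% of its speed; a pose out of reach is approached as far as the arm can. A call with a gripper value outside its range is refused whole. The fingers move at their own pace and stop on an object; "force" is the grip in N (left out, the last holds). Time passes only in rows, so rows that repeat a pose let the fingers close. It gives the time, the measured TCP pose, the force and the opening at its end, in the units of the state.
- get_state(): the state, without advancing time (a new reading comes with each control period).
- get_image(name): name is "side" or "top" or "wrist"; returns a dict with "frame" (400x640x3 uint8, red, green, blue), "fx", "fy", "cx", "cy" (pixels), "R" (3x3) and "t" (3): a world point X has camera coordinates R X + t. Camera axes: x right, y down, z forward; pixel columns grow to the right and rows downward; lengths in m; the calibration is good to about 2 mm. The wrist camera is an equidistant fisheye: a pixel r from the principal point sees the ray r / f radians off the axis. A picture is of the moment at which its call begins. There is no depth.
- close_job(): hands the job in, once; it reports no verdict.
The state is a dict: "time": time; "joint_positions": joint angles; "qd": joint speeds; "joint_torque": joint torques, N m; "position": TCP position; "tool_rot": TCP orientation; "ft_force": force on the tool from outside, world axes, zero at the start; "torque": the same for the moment, N m; "grip_width": opening from 0.0 (shut) to 1.0 (fully open).
Only numpy, scipy, OpenCV 4.12 (cv2) and the standard library are available. Lean on these libraries where they do the work, as an engineer would, in place of code of your own. Each camera call takes 0.05 s, during which the arm holds its last target.

## Working session

There is one attempt and no reset: what is moved stays moved. The work goes in short steps, Python scripts to look and compute and a tool call to move; the robot and the scene stay as the last step left them, time stands still between calls to the robot, and variables do not carry over. Pictures are saved under pics/ and viewed, and the job is handed in when it is done.

Besides the shell and the picture viewer there is one more tool, called by a JSON object that holds its "api" and its "payload", one argument or row to a line. play_rows: Moves the arm, as the interface text tells. Its arguments: {"type":"object","properties":{"series":{"type":"array"},"force":{"type":"number"}},"required":["series"]}

```bash
mkdir -p pics; python3 - <<'E'
from bench import *
import cv2,numpy as np,pickle
s=get_state(); print(s['time'],s['position'],s['tool_rot'],s['grip_width'])
for n in ("top","side","wrist"):
    d=get_image(n); cv2.imwrite(f"pics/{n}0.png",cv2.cvtColor(d["frame"],cv2.COLOR_RGB2BGR)); pickle.dump(d,open(f"{n}0.pkl","wb"))
    print(n,d["fx"],d["cx"],d["cy"],np.round(d["R"],3).tolist(),np.round(d["t"],3))
E
```

```text
0.0 [0.23718525 0.60455959 0.22143318] [-5.83619314e-01 -3.08663632e+00  3.08369785e-03] 0.9996049025393341
top 387.1282296440987 324.20851948068656 206.65505044038164 [[0.023, -1.0, 0.02], [-0.982, -0.026, -0.189], [0.189, -0.015, -0.982]] [-0.152  0.567  0.977]
side 433.26762948664043 317.7996665401636 196.40706933707904 [[-1.0, 0.014, -0.003], [0.009, 0.427, -0.904], [-0.012, -0.904, -0.427]] [0.595 0.201 1.165]
wrist 309.70691628693146 315.5665216197315 198.0247804343962 [[0.365, 0.931, -0.002], [0.886, -0.347, 0.306], [0.285, -0.113, -0.952]] [-0.649 -0.038  0.391]
```

View pics/top0.png

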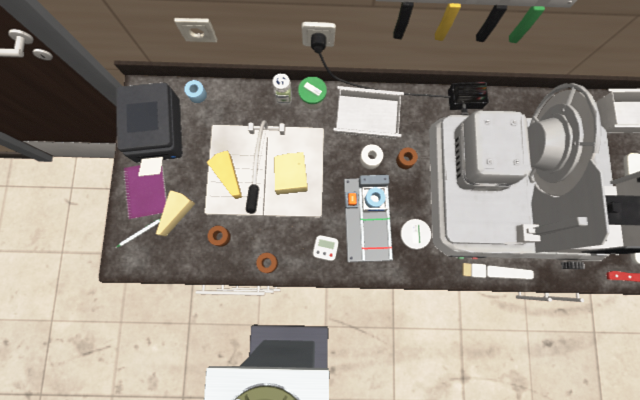

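View pics/side0.png

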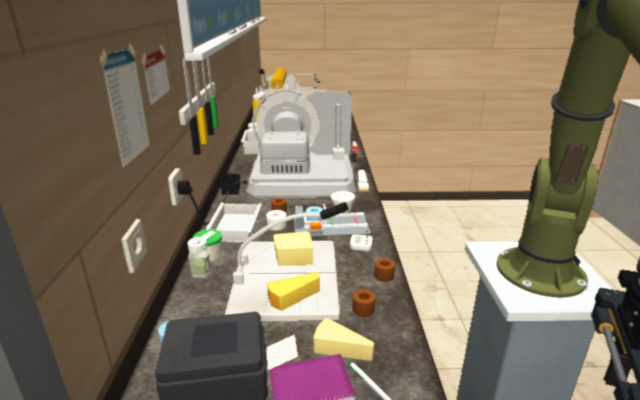

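View pics/wrist0.png

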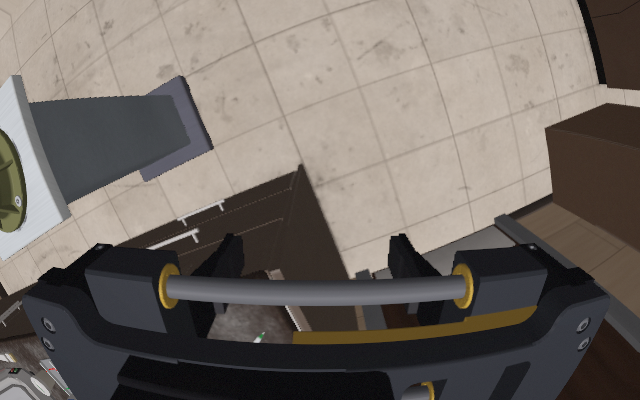

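```bash
cat > h.py <<'E'
import numpy as np,cv2,pickle
def load(n): return pickle.load(open(n+".pkl","rb"))
def proj(d,X):
    c=np.atleast_2d(X)@np.array(d["R"]).T+np.array(d["t"]); return np.c_[d["fx"]*c[:,0]/c[:,2]+d["cx"],d["fy"]*c[:,1]/c[:,2]+d["cy"]]
def back(d,uv,z):
    R=np.array(d["R"]);t=np.array(d["t"]);C=-R.T@t
    r=R.T@np.array([(uv[0]-d["cx"])/d["fx"],(uv[1]-d["cy"])/d["fy"],1]); return C+r*(z-C[2])/r[2]
E
python3 - <<'E'
from h import *
im=cv2.imread("pics/top0.png")
cv2.imwrite("pics/topz.png",cv2.resize(im[165:270,300:440],None,fx=5.6,fy=5.6,interpolation=cv2.INTER_CUBIC))
im=cv2.imread("pics/side0.png")
cv2.imwrite("pics/sidez.png",cv2.resize(im[185:255,255:385],None,fx=6,fy=6,interpolation=cv2.INTER_CUBIC))
E
```

```text
(no output)
```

View pics/topz.png

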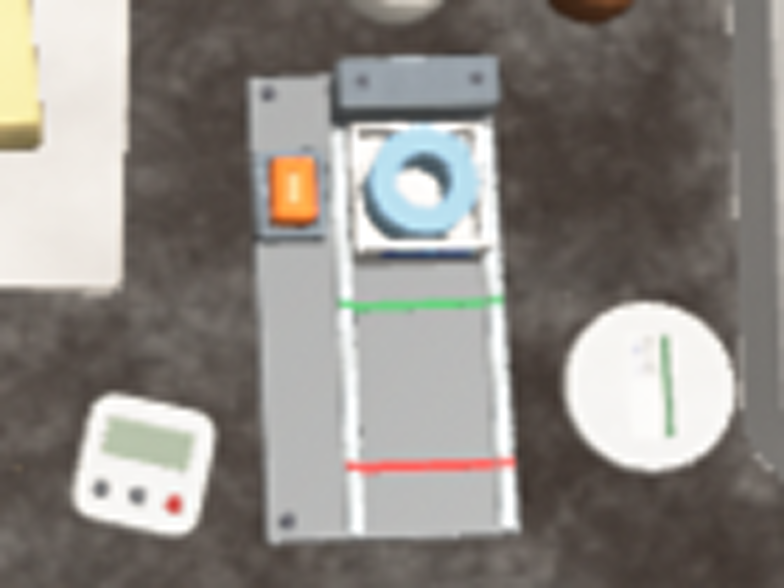

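View pics/sidez.png

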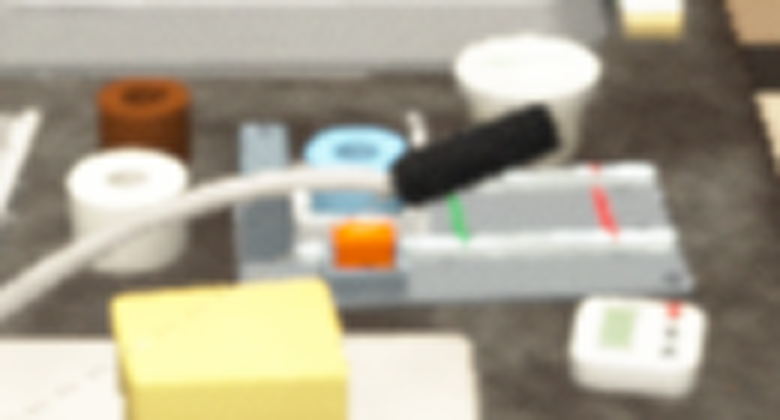

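```bash
python3 - <<'E'
from h import *
from scipy.optimize import least_squares
d=load("top0"); s=load("side0")
P=np.array([[-170,80,6],[-170,-44,6],[65,80,6],[-55,0,12],[-135,0,12],[0,62,38]])/1000
U=np.array([[268,543],[520,535],[250,77],[422,301],[431,464],[296,178]],float); U=(U+.5)/5.6-.5+[300,165]
PS=np.array([[-170,80,6],[0,62,38]])/1000
US=np.array([[692,290],[364,232]],float);US=(US+.5)/6-.5+[255,185]
def W(p,P): c,s_=np.cos(p[2]),np.sin(p[2]); return np.c_[p[0]+c*P[:,0]-s_*P[:,1],p[1]+s_*P[:,0]+c*P[:,1],P[:,2]]
f=lambda p:np.r_[(proj(d,W(p,P))-U).ravel()]
r=least_squares(f,[.6,-.1,0]);print(r.x,np.degrees(r.x[2]));print(f(r.x).reshape(-1,2).round(2))
print("side resid",proj(s,W(r.x,PS))-US)
f2=lambda p:np.r_[f(p),(proj(s,W(p,PS))-US).ravel()]
r2=least_squares(f2,r.x);print(r2.x)
np.save("pose.npy",r.x)
for n,p in dict(key=[0,62,38],front=[-35,0,38],green=[-55,0,0],red=[-135,0,0]).items(): print(n,W(r.x,np.array([p])/1000.)[0].round(4))
# handle: top (253,187)-(251,210)
for uv in ((256,187),(251,211)): print(back(d,uv,.23),back(d,uv,.2))
print("timer",back(d,(300+145/5.6,165+465/5.6),.02)," tub",back(d,(300+650/5.6,165+386/5.6),.05))
E
```

```text
[ 0.60418461 -0.27728842  0.04987503] 2.857628954354066
[[-0.02 -0.42]
 [ 0.24 -0.18]
 [ 0.03 -0.61]
 [-0.13  0.11]
 [-0.23 -0.1 ]
 [ 0.11  1.19]]
side resid [[ 0.07957161 -0.48515672]
 [-0.37776532 -0.85048242]]
[ 0.60411176 -0.27698316  0.05056619]
key [ 0.6011 -0.2154  0.038 ]
front [ 0.5692 -0.279   0.038 ]
green [ 0.5493 -0.28    0.    ]
red [ 0.4694 -0.284   0.    ]
[0.57721933 0.0168877  0.23      ] [0.58443889 0.02187485 0.2       ]
[0.52282151 0.02478709 0.23      ] [0.52809628 0.03005665 0.2       ]
timer [ 0.46342204 -0.14604013  0.02      ]  tub [ 0.50418844 -0.38423617  0.05      ]
```

```bash
cat >> h.py <<'E'
from scipy.spatial.transform import Rotation as Ro
pose=np.load("pose.npy")
def W1(x,y,z): c,s=np.cos(pose[2]),np.sin(pose[2]); return np.array([pose[0]+c*x-s*y,pose[1]+s*x+c*y,z])
def D1(p):
    c,s=np.cos(pose[2]),np.sin(pose[2]); a=np.array(p[:2])-pose[:2]; return c*a[0]+s*a[1],-s*a[0]+c*a[1],p[2]
E
cat > go.py <<'E'
from h import *
from bench import get_state
import sys
s=get_state(); R=Ro.from_rotvec(s["tool_rot"]); p=np.array(s["position"])
print("t",s["time"],"p",p.round(4),"dock",np.round(D1(p),4),"F",np.round(s["ft_force"],2),"g",s["grip_width"],"q",np.round(s["joint_positions"],3))
print(R.as_matrix().round(4))
u=np.array([.872,.49]);yd=np.degrees(np.arctan2(u[1],u[0])+pose[2])
for k in (0,180):
    a=np.radians(yd+k); y=np.array([np.cos(a),np.sin(a),0]); z=np.array([0,0,-1.]); x=np.cross(y,z)
    Rt=Ro.from_matrix(np.c_[x,y,z]); print("turn deg",k,np.degrees((R.inv()*Rt).as_rotvec()).round(2))
tgt=W1(-.0505,.035,.03); print("target",tgt, "tool shift",R.inv().apply(tgt-p).round(4))
for w in ([.237,.605,.33],[.45,.2,.33],[.5,.1,.33],[tgt[0],tgt[1],.33],[tgt[0],tgt[1],.12]): print(w,R.inv().apply(np.array(w)-p).round(4))
E
python3 go.py
```

```text
t 0.15 p [0.2372 0.6047 0.2217] dock [-0.3225  0.8992  0.2217] F [ 0.27 -0.52 -0.1 ] g 1.004748642351325 q [-1.183  0.322 -0.07   1.451  0.023  1.371 -0.057]
[[-9.309e-01  3.651e-01 -4.000e-04]
 [ 3.651e-01  9.309e-01 -1.400e-03]
 [-1.000e-04 -1.400e-03 -1.000e+00]]
turn deg 0 [-8.000e-02  3.000e-02  3.639e+01]
turn deg 180 [-4.0000e-02 -1.0000e-01 -1.4361e+02]
target [ 0.5520025  -0.24484959  0.03      ] tool shift [-0.6032 -0.6757  0.1928]
[0.237, 0.605, 0.33] [ 0.0003  0.     -0.1083]
[0.45, 0.2, 0.33] [-0.3459 -0.2992 -0.1078]
[0.5, 0.1, 0.33] [-0.4289 -0.3741 -0.1077]
[np.float64(0.5520024994401925), np.float64(-0.24484958630362985), 0.33] [-0.6032 -0.6761 -0.1072]
[np.float64(0.5520024994401925), np.float64(-0.24484958630362985), 0.12] [-0.6032 -0.6758  0.1028]
```

{"api": "play_rows", "payload": {
  "series": [100, 0, 0, -0.04, 0, 0, 0, 100, 0, 0, -0.08, 0, 0, 0, 100, 0, 0, -0.11, 0, 0, 0, 100, -0.03, -0.026, -0.11, 0, 0, 0, 100, -0.06, -0.052, -0.11, 0, 0, 0, 100, -0.09, -0.078, -0.11, 0, 0, 0, 100, -0.12, -0.104, -0.11, 0, 0, 0, 100, -0.15, -0.13, -0.11, 0, 0, 0, 100, -0.18, -0.156, -0.11, 0, 0, 0, 100, -0.21, -0.182, -0.11, 0, 0, 0]
}}

```text
time: 0.98
position: [0.3669, 0.357, 0.3324]
tool_rot: [-0.584, -3.087, -0.0]
ft_force: [0.2, 0.4, 0.2]
grip_width: 0.999
```

```bash
python3 go.py
```

```text
t 0.9833 p [0.3669 0.357  0.3324] dock [-0.2054  0.6453  0.3324] F [0.21 0.36 0.22] g 0.9986499062402494 q [-9.200e-01 -7.000e-03  9.600e-02  1.609e+00  1.000e-03  1.539e+00
  3.730e-01]
[[-9.310e-01  3.651e-01 -1.000e-04]
 [ 3.651e-01  9.310e-01  1.000e-04]
 [ 1.000e-04  0.000e+00 -1.000e+00]]
turn deg 0 [-0.00e+00 -1.00e-02  3.64e+01]
turn deg 180 [ 1.000e-02 -0.000e+00 -1.436e+02]
target [ 0.5520025  -0.24484959  0.03      ] tool shift [-0.3921 -0.4927  0.3023]
[0.237, 0.605, 0.33] [0.2115 0.1835 0.0024]
[0.45, 0.2, 0.33] [-0.1347 -0.1158  0.0024]
[0.5, 0.1, 0.33] [-0.2178 -0.1907  0.0024]
[np.float64(0.5520024994401925), np.float64(-0.24484958630362985), 0.33] [-0.3921 -0.4927  0.0023]
[np.float64(0.5520024994401925), np.float64(-0.24484958630362985), 0.12] [-0.3921 -0.4927  0.2123]
```

{"api": "play_rows", "payload": {
  "series": [100, -0.025, -0.03, 0, 0, 0, 4, 100, -0.05, -0.06, 0, 0, 0, 8, 100, -0.075, -0.09, 0, 0, 0, 12, 100, -0.1, -0.12, 0, 0, 0, 16, 100, -0.125, -0.152, 0, 0, 0, 20, 100, -0.15, -0.184, 0, 0, 0, 24, 100, -0.175, -0.216, 0, 0, 0, 28, 100, -0.2, -0.248, 0, 0, 0, 32, 100, -0.225, -0.28, 0, 0, 0, 36.4, 100, -0.25, -0.312, 0, 0, 0, 36.4]
}}

```text
time: 1.82
position: [0.4852, -0.0248, 0.3326]
tool_rot: [1.523, 2.748, 0.001]
ft_force: [1.8, -0.4, -0.7]
grip_width: 1.0
```

```bash
python3 go.py
```

```text
t 1.8167 p [ 0.4852 -0.0248  0.3326] dock [-0.1063  0.2581  0.3326] F [ 1.83 -0.42 -0.69] g 0.9995746940955521 q [-0.552 -0.091  0.513  1.676  0.044  1.544  0.517]
[[-5.299e-01  8.480e-01  5.000e-04]
 [ 8.480e-01  5.299e-01  6.000e-04]
 [ 2.000e-04  7.000e-04 -1.000e+00]]
turn deg 0 [ 0.04 -0.01 -0.19]
turn deg 180 [-2.0000e-02 -7.0000e-02  1.7981e+02]
target [ 0.5520025  -0.24484959  0.03      ] tool shift [-0.2221 -0.0602  0.3025]
[0.237, 0.605, 0.33] [0.6656 0.1233 0.0028]
[0.45, 0.2, 0.33] [0.2093 0.0893 0.0027]
[0.5, 0.1, 0.33] [0.098  0.0787 0.0027]
[np.float64(0.5520024994401925), np.float64(-0.24484958630362985), 0.33] [-0.222  -0.06    0.0025]
[np.float64(0.5520024994401925), np.float64(-0.24484958630362985), 0.12] [-0.2221 -0.0601  0.2125]
```

{"api": "play_rows", "payload": {
  "series": [100, -0.037, -0.01, 0, 0, 0, 0, 100, -0.074, -0.02, 0, 0, 0, 0, 100, -0.111, -0.03, 0, 0, 0, 0, 100, -0.148, -0.04, 0, 0, 0, 0, 100, -0.185, -0.05, 0.0, 0, 0, 0, 100, -0.222, -0.06, 0.01, 0, 0, 0, 100, -0.222, -0.06, 0.05, 0, 0, 0, 100, -0.222, -0.06, 0.09, 0, 0, 0, 100, -0.222, -0.06, 0.13, 0, 0, 0, 100, -0.222, -0.06, 0.17, 0, 0, 0]
}}

```text
time: 2.65
position: [0.5523, -0.2428, 0.1606]
tool_rot: [1.52, 2.75, 0.0]
ft_force: [1.0, 0.0, -0.3]
grip_width: 1.0
```

{"api": "play_rows", "payload": {
  "series": [100, 0, 0, 0.02, 0, 0, 0, 100, 0, 0, 0.03, 0, 0, 0, 100, 0, 0, 0.03, 0, 0, 0, 100, 0, 0, 0.03, 0, 0, 0]
}}

```text
time: 2.98
position: [0.5532, -0.2429, 0.1334]
tool_rot: [1.518, 2.749, -0.0]
ft_force: [0.3, 0.3, 0.6]
grip_width: 0.999
```

```bash
python3 go.py; python3 - <<'E'
from bench import *
import cv2,numpy as np,pickle
for n in ("top","side","wrist"):
    d=get_image(n); im=cv2.cvtColor(d["frame"],cv2.COLOR_RGB2BGR); pickle.dump(d,open(f"{n}1.pkl","wb"))
    if n=="top": im=cv2.resize(im[165:270,300:440],None,fx=5.6,fy=5.6,interpolation=cv2.INTER_CUBIC)
    if n=="side": im=cv2.resize(im[165:255,255:385],None,fx=6,fy=6,interpolation=cv2.INTER_CUBIC)
    cv2.imwrite(f"pics/{n}1.png",im)
E
```

```text
t 2.9833 p [ 0.5532 -0.2429  0.1334] dock [-0.0492  0.0369  0.1334] F [0.33 0.28 0.57] g 0.999100011356672 q [-0.234  0.339  0.734  1.706 -0.243  1.189  1.125]
[[-5.326e-01  8.463e-01  7.000e-04]
 [ 8.463e-01  5.326e-01 -5.000e-04]
 [-8.000e-04  4.000e-04 -1.000e+00]]
turn deg 0 [ 0.02  0.05 -0.01]
turn deg 180 [ 7.0000e-02 -3.0000e-02  1.7999e+02]
target [ 0.5520025  -0.24484959  0.03      ] tool shift [-0.001  -0.0021  0.1034]
[0.237, 0.605, 0.33] [ 0.8858  0.1841 -0.1973]
[0.45, 0.2, 0.33] [ 0.4296  0.1486 -0.1969]
[0.5, 0.1, 0.33] [ 0.3184  0.1377 -0.1969]
[np.float64(0.5520024994401925), np.float64(-0.24484958630362985), 0.33] [-0.0012 -0.002  -0.1966]
[np.float64(0.5520024994401925), np.float64(-0.24484958630362985), 0.12] [-0.001  -0.0021  0.0134]
```

View pics/wrist1.png

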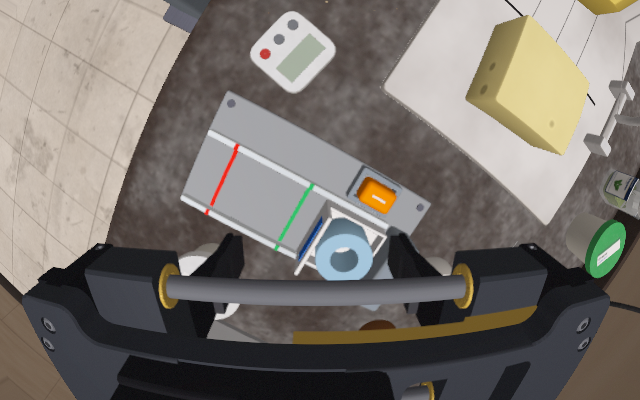

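View pics/side1.png

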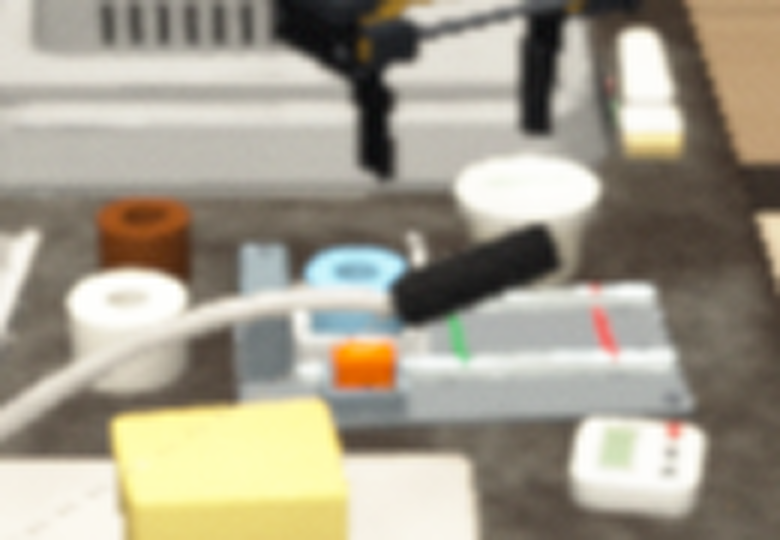

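View pics/top1.png

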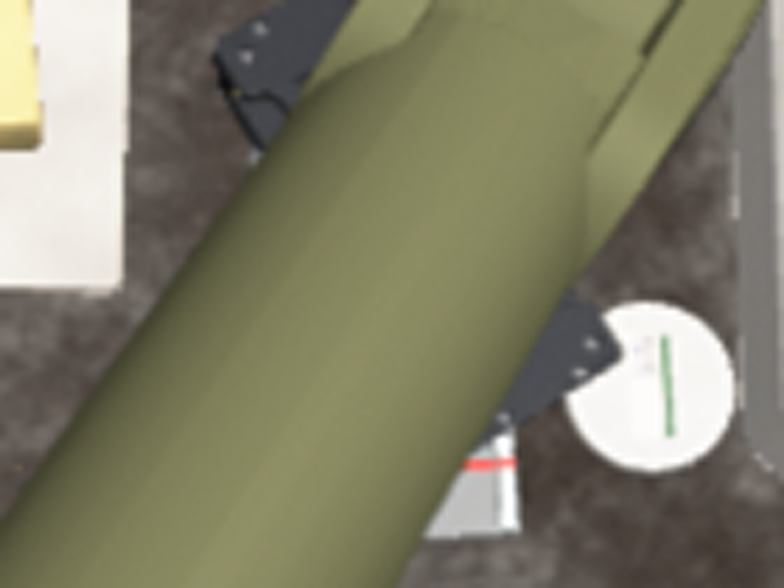

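```bash
python3 - <<'E'
from h import *
d=load("side1");w=load("wrist1")
p=np.array([.5532,-.2429,.1334]);y=np.array([.8463,.5326,0])
for k in (.051,-.051): print((proj(d,p+k*y)[0]-[255,165])*6+2.5)
def fish(d,X):
    c=np.array(d["R"])@X+np.array(d["t"]); th=np.arctan2(np.hypot(*c[:2]),c[2]); r=d["fx"]*th/np.hypot(*c[:2]); return r*c[0]+d["cx"],r*c[1]+d["cy"]
for n,q in dict(key=(0,.062,.038),front=(-.035,0,.058),green=(-.055,.037,.015),red=(-.135,.037,.015),roll=(0,0,.051)).items(): print(n,fish(w,W1(*q)))
E
```

```text
[370.14494892 178.35366123]
[535.66698607 132.5883897 ]
key (np.float64(375.8839617014985), np.float64(200.3062635292485))
front (np.float64(307.30726837286545), np.float64(248.36837555866686))
green (np.float64(308.61222589883596), np.float64(187.54506421292496))
red (np.float64(233.88513449723305), np.float64(147.61617595200292))
roll (np.float64(341.32778759816006), np.float64(261.3781451747966))
```

{"api": "play_rows", "payload": {
  "series": [100, -0.0005, -0.001, 0.02, 0, 0, 0, 100, -0.0005, -0.001, 0.04, 0, 0, 0, 100, -0.0005, -0.001, 0.06, 0, 0, 0, 100, -0.0005, -0.001, 0.075, 0, 0, 0, 100, -0.0005, -0.001, 0.085, 0, 0, 0, 100, -0.0005, -0.001, 0.089, 0, 0, 0, 100, -0.0005, -0.001, 0.089, 0, 0, 0, 100, -0.0005, -0.001, 0.089, 0, 0, 0]
}}

```text
time: 3.8
position: [0.553, -0.2439, 0.0447]
tool_rot: [1.518, 2.749, 0.001]
ft_force: [-0.3, -0.1, 0.2]
grip_width: 1.0
```

```bash
python3 go.py|head -1; python3 - <<'E'
from bench import *
import cv2,numpy as np,pickle
for n in ("side","wrist"):
    d=get_image(n); im=cv2.cvtColor(d["frame"],cv2.COLOR_RGB2BGR); pickle.dump(d,open(f"{n}2.pkl","wb"))
    if n=="side": im=cv2.resize(im[165:255,255:385],None,fx=6,fy=6,interpolation=cv2.INTER_CUBIC)
    cv2.imwrite(f"pics/{n}2.png",im)
E
```

```text
t 3.8 p [ 0.553  -0.2439  0.0447] dock [-0.0495  0.0359  0.0447] F [-0.34 -0.11  0.19] g 1.0003812895734332 q [-0.191  0.44   0.693  1.783 -0.323  1.033  1.184]
```

View pics/wrist2.png

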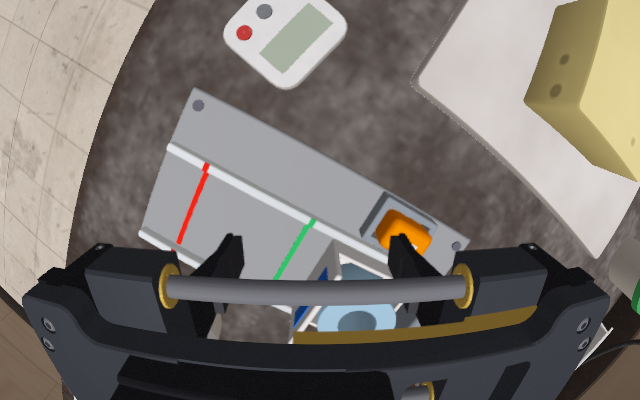

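View pics/side2.png

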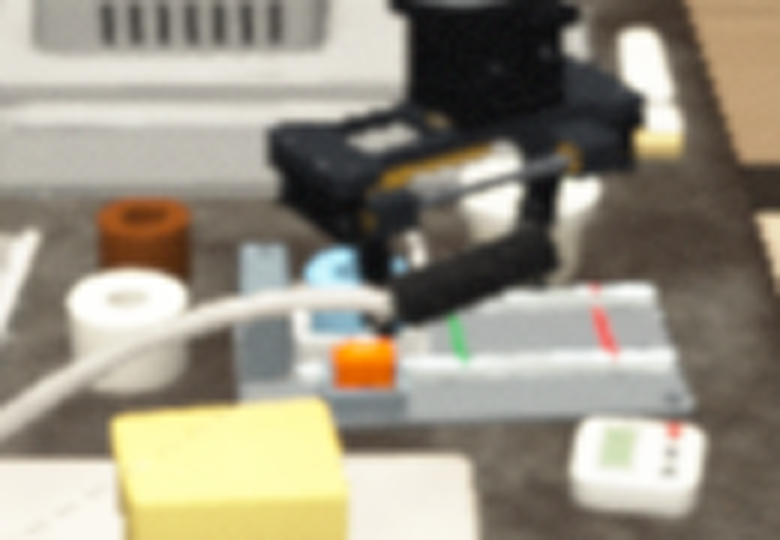

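{"api": "play_rows", "payload": {
  "series": [100, -0.0025, 0.0045, 0, 0, 0, 0, 100, -0.0025, 0.0045, 0.004, 0, 0, 0, 100, -0.0025, 0.0045, 0.007, 0, 0, 0, 100, -0.0025, 0.0045, 0.01, 0, 0, 0, 100, -0.0025, 0.0045, 0.012, 0, 0, 0, 100, -0.0025, 0.0045, 0.0135, 0, 0, 0, 100, -0.0025, 0.0045, 0.0135, 0, 0, 0]
}}

```text
time: 4.48
position: [0.5584, -0.2432, 0.0305]
tool_rot: [1.518, 2.749, 0.002]
ft_force: [3.6, 0.6, 5.5]
grip_width: 1.001
```

```bash
python3 go.py|head -1; python3 - <<'E'
from bench import *
import cv2,numpy as np,pickle
for n in ("side","wrist"):
    d=get_image(n); im=cv2.cvtColor(d["frame"],cv2.COLOR_RGB2BGR); pickle.dump(d,open(f"{n}3.pkl","wb"))
    if n=="side": im=cv2.resize(im[165:255,255:385],None,fx=6,fy=6,interpolation=cv2.INTER_CUBIC)
    cv2.imwrite(f"pics/{n}3.png",im)
E
```

```text
t 4.4833 p [ 0.5584 -0.2432  0.0305] dock [-0.044   0.0364  0.0305] F [3.56 0.6  5.53] g 1.0005692964752242 q [-0.182  0.467  0.681  1.781 -0.342  1.013  1.192]
```

View pics/wrist3.png

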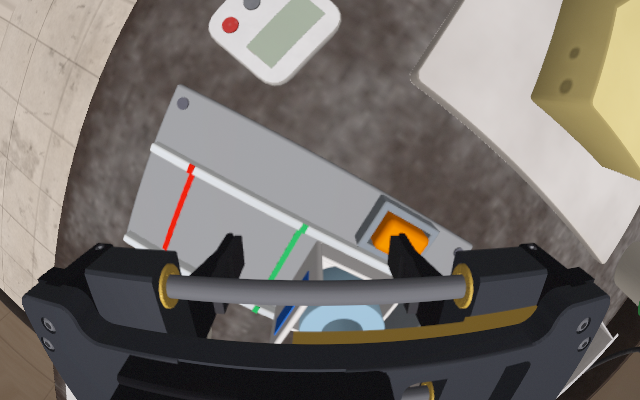

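View pics/side3.png

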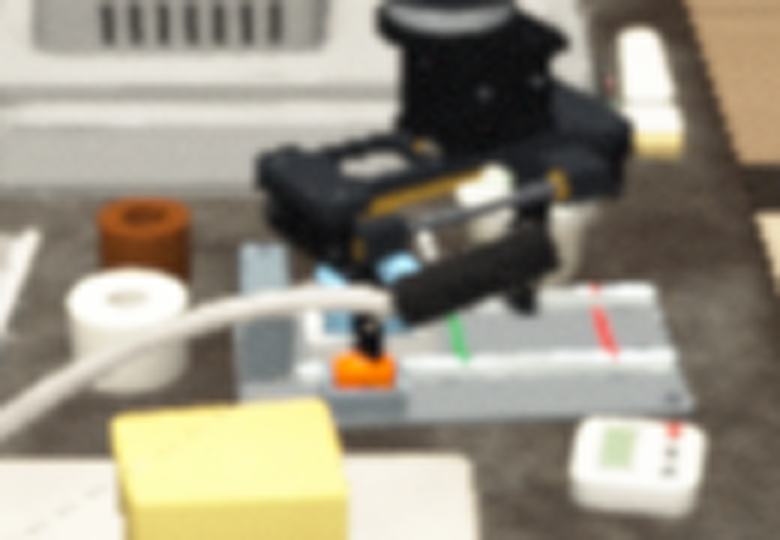

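The key is down (about 5.5 N) and the tray is moving. The blue panel is at about (293,300) in the wrist view and nearing the green line. I'll hold this pose while it glides to the other finger.

{"api": "play_rows", "payload": {
  "series": [100, 0, 0, 0, 0, 0, 0, 100, 0, 0, 0, 0, 0, 0, 100, 0, 0, 0, 0, 0, 0, 100, 0, 0, 0, 0, 0, 0, 100, 0, 0, 0, 0, 0, 0, 100, 0, 0, 0, 0, 0, 0, 100, 0, 0, 0, 0, 0, 0, 100, 0, 0, 0, 0, 0, 0, 100, 0, 0, 0, 0, 0, 0, 100, 0, 0, 0, 0, 0, 0]
}}

```text
time: 5.42
position: [0.5578, -0.2433, 0.0304]
tool_rot: [1.518, 2.749, 0.001]
ft_force: [4.5, 0.4, 5.4]
grip_width: 0.999
```

{"api": "play_rows", "payload": {
  "series": [100, 0, 0, 0, 0, 0, 0, 100, 0, 0, 0, 0, 0, 0, 100, 0, 0, 0, 0, 0, 0, 100, 0, 0, 0, 0, 0, 0, 100, 0, 0, 0, 0, 0, 0, 100, 0, 0, 0, 0, 0, 0, 100, 0, 0, 0, 0, 0, 0, 100, 0, 0, 0, 0, 0, 0, 100, 0, 0, 0, 0, 0, 0, 100, 0, 0, 0, 0, 0, 0]
}}

```text
time: 6.25
position: [0.5576, -0.2433, 0.0304]
tool_rot: [1.519, 2.749, 0.001]
ft_force: [2.7, 1.5, 6.3]
grip_width: 1.0
```

```bash
python3 go.py|head -1; python3 - <<'E'
from bench import *
import cv2,numpy as np,pickle
for n in ("side","wrist"):
    d=get_image(n); im=cv2.cvtColor(d["frame"],cv2.COLOR_RGB2BGR); pickle.dump(d,open(f"{n}4.pkl","wb"))
    if n=="side": im=cv2.resize(im[165:255,255:385],None,fx=6,fy=6,interpolation=cv2.INTER_CUBIC)
    cv2.imwrite(f"pics/{n}4.png",im)
E
```

```text
t 6.25 p [ 0.5576 -0.2433  0.0304] dock [-0.0448  0.0363  0.0304] F [2.74 1.52 6.35] g 1.0003349401296235 q [-0.182  0.467  0.681  1.781 -0.341  1.013  1.192]
```

View pics/wrist4.png

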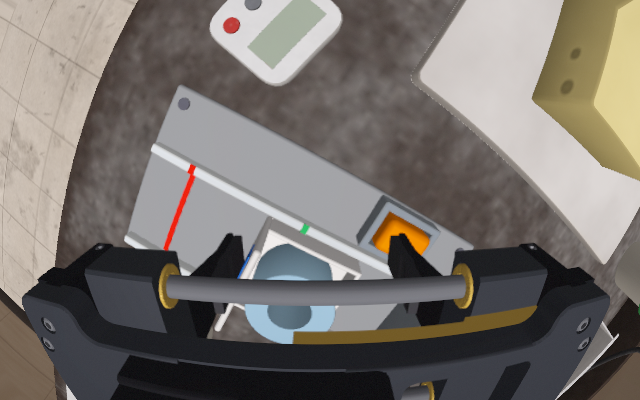

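View pics/side4.png

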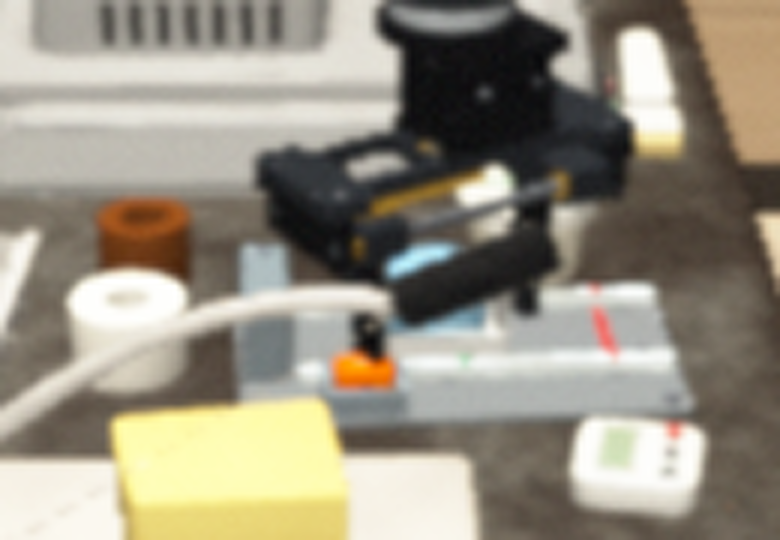

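The front wall (side crop about (497,310)) is past the green line, with the finger at about (525,300). I'll wait another second to see whether it has stopped.

{"api": "play_rows", "payload": {
  "series": [100, 0, 0, 0, 0, 0, 0, 100, 0, 0, 0, 0, 0, 0, 100, 0, 0, 0, 0, 0, 0, 100, 0, 0, 0, 0, 0, 0, 100, 0, 0, 0, 0, 0, 0, 100, 0, 0, 0, 0, 0, 0, 100, 0, 0, 0, 0, 0, 0, 100, 0, 0, 0, 0, 0, 0, 100, 0, 0, 0, 0, 0, 0, 100, 0, 0, 0, 0, 0, 0]
}}

```text
time: 7.18
position: [0.5576, -0.2433, 0.0304]
tool_rot: [1.519, 2.749, 0.001]
ft_force: [3.0, 0.4, 6.3]
grip_width: 1.0
```

{"api": "play_rows", "payload": {
  "series": [100, 0, 0, 0, 0, 0, 0, 100, 0, 0, 0, 0, 0, 0, 100, 0, 0, 0, 0, 0, 0, 100, 0, 0, 0, 0, 0, 0, 100, 0, 0, 0, 0, 0, 0, 100, 0, 0, 0, 0, 0, 0, 100, 0, 0, 0, 0, 0, 0, 100, 0, 0, 0, 0, 0, 0, 100, 0, 0, 0, 0, 0, 0, 100, 0, 0, 0, 0, 0, 0]
}}

```text
time: 8.02
position: [0.5576, -0.2433, 0.0304]
tool_rot: [1.519, 2.749, 0.001]
ft_force: [3.1, 1.5, 5.7]
grip_width: 0.993
```

```bash
python3 go.py|head -1; python3 - <<'E'
from bench import *
import cv2,numpy as np,pickle
o=[]
for n in ("side","wrist"):
    d=get_image(n); im=cv2.cvtColor(d["frame"],cv2.COLOR_RGB2BGR); pickle.dump(d,open(f"{n}5.pkl","wb"))
    a=pickle.load(open(f"{n}4.pkl","rb"))["frame"].astype(int)
    print(n,(abs(a-d["frame"]).max(2)>40).sum())
    if n=="wrist": im=cv2.resize(im[190:350,140:340],None,fx=3.7,fy=3.7,interpolation=cv2.INTER_CUBIC)
    if n=="side": im=cv2.resize(im[165:255,255:385],None,fx=6,fy=6,interpolation=cv2.INTER_CUBIC)
    cv2.imwrite(f"pics/{n}5.png",im)
E
```

```text
t 8.0167 p [ 0.5576 -0.2433  0.0304] dock [-0.0448  0.0363  0.0304] F [3.13 1.48 5.67] g 0.9928007365480009 q [-0.182  0.467  0.681  1.781 -0.341  1.013  1.192]
side 0
wrist 2
```

View pics/wrist5.png

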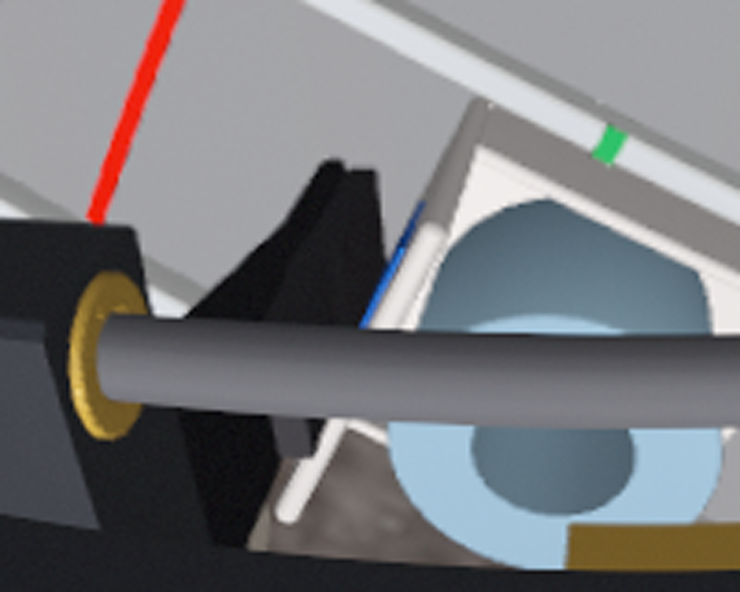

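View pics/side5.png

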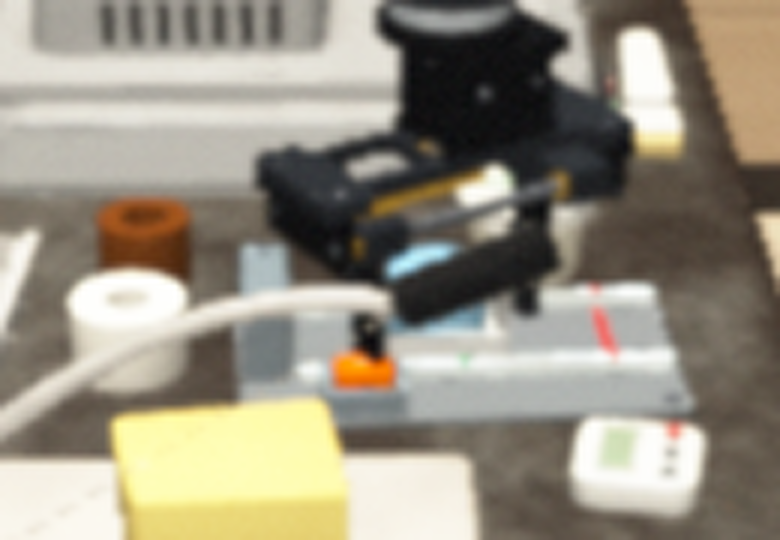

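```bash
python3 -c "
from bench import *
print(close_job())"
```

```text
the job is handed in; nothing more can be done
None
```

The job is handed in. One fingertip pressed the orange key, which freed the tray, and the other finger already stood in the lane and stopped the tray between the two lines. The job was handed in at about 8 s on the robot's clock.

**Tray position:** The last two picture pairs, 1.8 s apart, show no movement. The front wall rests on the finger, clearly past the green line and well short of the red one, about 45 mm out by my estimate.

**Force and key:** The key is still held down, with about 6 N upward on the tool. About 3 N was read along world x, but some of that was already there before the tray arrived. So I judged the contact from the pictures and the tray standing still.

**Surroundings:** The blue roll lies in its tray. I saw no change in the timer, tub or white roll, though the arm and cutter handle partly hide the tub in the last views.

**Check that disagreed:** The cameras differed by about 2–4 mm on where the finger stood relative to the dock. I shifted the gripper about 5 mm along the dock's x before pressing.

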